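# Hold a housing cover home in the gauging fixture

### The arm

A 7-joint arm with a two-finger parallel gripper is mounted at the origin on the work surface. World frame = base frame: x ahead of the robot, y to its left, z up, the work surface at z = 0. Lengths are in m, angles in rad, forces in N, time in s.
With the tool pointing down it reaches from about 0.425 to 0.925 m from the base axis. Payload 6.8 kg.
Tool frame: the origin (TCP) lies on the front face of the gripper's body, between the roots of the fingers; the fingertips stand 73 mm ahead of it and the grasp point (between the pads) lies 54 mm ahead of it (env.nose_length is the distance from the TCP to the fingertips, in m); z points along the fingers, y is the direction in which the jaws open and shut (so a half turn about z gives the same grasp; the last joint's range is limited). The gripper opens to 85 mm and grips with 20 to 120 N. Pads are 22 mm wide; open, the fingers measure 114 mm over their backs; the gripper's body (76 mm by 85 mm) begins 54 mm behind the grasp point. The pads swing forward as they close: fully open they stand 13 mm farther back than shut.
Start: joints at [-1.291, 0.477, 0.022, 1.555, -0.011, 1.109, -0.083], TCP at [0.255, 0.625, 0.304] pointing down, gripper open.
Joint ranges: [-2.96, 2.96], [-0.34, 2.1], [-1.41, 1.46], [0.24, 2.44], [-1.37, 4.51], [0.17, 1.92], [-2.96, 2.96]. Speed limits (rad/s): [2.39, 2.39, 3.14, 3.14, 3.14, 3.14, 3.14].

### API

Orientations are given as a unit quaternion [w, x, y, z].
In Python, from cell import env, kin, camera, calibration, job gives the robot as it stands. The module is installed in compiled form; this text tells all that it offers. Calls block until the motion is done:
- env.reach(position, orientation): joint-space move of the TCP to a pose.
- env.movel(position, velocity=0.15, rot=None, stop_force=None): straight line of the TCP; rot=None keeps the orientation; velocity is the mean speed in m/s. With stop_force (N) it stops when the force on the tool has changed by that much, and returns True; else False.
- env.goto_joints(angles): joint-space move.
- env.grip(opening, f_grip=None): finger opening in m; f_grip is the grip in N (None keeps the last); returns when the fingers have stopped.
- env.dwell(seconds).
- kin.inverse_kinematics(position, orientation): joint angles nearest the present ones, or None.
- env.get_state(): the state.
- camera(name): name is "side" or "top" or "wrist"; returns (picture, depth): 400x640x3 uint8, blue, green, red; 400x640 float32, m along the optical axis (not along the pixel's ray), 0 where there is no reading.
- calibration(name): a dict with "fx", "fy", "cx", "cy" (pixels), "rvec" (rotation vector, rad) and "tvec" (3), from world to camera coordinates, as OpenCV has them. Camera axes: x right, y down, z forward; pixel columns grow to the right and rows downward; lengths in m; the calibration is good to about 2 mm. A picture is of the moment at which its call begins: read the wrist's pose just before it. calibration takes no time and is no camera call; for the wrist camera it gives the pose at the moment of the call.
A pose or a line that the arm cannot do raises env.PlanningError and nothing moves.
- job.job_done(): hands the job in, once; it reports no verdict.
The state is a dict: "time": time; "qpos": joint angles; "joint_velocities": joint speeds; "joint_torque": joint torques, N m; "tcp_pos": TCP position; "orientation": TCP orientation; "force": force on the tool from outside, world axes, zero at the start; "torque": the same for the moment, N m; "opening": finger opening in m.
Only numpy, scipy, OpenCV 4.12 (cv2) and the standard library are available. Lean on these libraries where they do the work, as an engineer would, in place of code of your own. Each camera call takes 0.05 s, during which the arm holds its last target.

### The job

The aluminium housing cover lies loose and askew on the dark base plate of the gauging fixture. Slide it fully home, square against the long fence and with its end touching the stop block, and then clamp it there for the gauge reading with one firm diagonal push of the fingers (about 15 N; the bevelled edge is there for it), so that it bears on the fence and down on the plate at once. Finish while still pushing, do not let go, and leave the other things on the bench where they are.

Things in the scene. Friction and masses are not known exactly. Their poses are not given: they have to be found in the camera images.
- fixture: dark steel base plate fixed to the bench, 220 (x) by 320 (y) by 20 mm thick. Origin on the bench surface under the fixture (plate spans x -115 to +105 mm, y -160 to +160 mm); its top is at z = 20 mm. +x points to the fence, y runs along the fence. Its place and yaw differ each time
- fence: steel bar 25 (x) by 300 (y) by 22 mm high, fixed on the plate along its far edge, axes as the fixture. Origin at the centre of its underside, at x = 87.5 mm, y = 0 of the fixture; the face the cover must touch is at fixture x = +75 mm
- stop: steel stop block 50 (x) by 30 (y) by 26 mm high with one screw on top, fixed on the plate just in front of the fence at one end, left or right (fixture y = +120 or -120 mm, x = 35 mm). Origin at the centre of its underside, axes as the fixture; the face turned to the middle of the plate is the one the cover's end must touch
- button: low round steel button, 26 mm across and only 6 mm high, fixed on the plate at the end opposite the stop (fixture x = 35 mm). Not a stop. Origin at the centre of its underside
- workpiece: the loose aluminium housing cover, 100 (x) by 110 (y) by 32 mm high, 0.4 to 0.8 kg, a round bore on top; too wide to grip. Origin at the centre of its underside; +x points to the side that must touch the fence. The opposite (-x) side, towards the robot, is upright to 14 mm height at x = -50 mm, then bevelled at 45 degrees up to the top at x = -32 mm, 32 mm high
- workpiece_center (a point): centre of the cover, 16 mm above its origin, axes as the cover. When the cover is home this point is at fixture x = +25 mm and 70 mm in y from the stop's origin, towards the middle of the plate, with the cover's axes along the fixture's. The plate, fence and stop are lightly oiled (friction about 0.2), so sliding the cover takes only 1 to 2 N
- bush: loose steel bush, 30 mm across and 14 mm high, on the plate near a robot-side corner. Leave it. Origin at the centre of its underside
- offcut: loose aluminium offcut 50 x 30 x 20 mm, on the bench beside the plate. Leave it. Origin at the centre of its underside
- bolt: loose dark hex bolt standing on its head, 28 mm across, 45 mm high, beyond the fixture. Leave it
- reagent: loose jar with blue cap, 64 mm across, 110 mm high, to the robot's right. Leave it
- screwdriver: loose screwdriver lying to the robot's right. Leave it
- brush: loose brush lying to the robot's left. Leave it
- disc_weight: loose steel disc weight, 90 mm across, 16 mm high, beyond the fixture. Leave it
Mind the look-alikes: they are no part of the job. What is meant by the workpiece is not blue, and is the larger of those in its own colour.

How it is judged:
At the end, for the whole second after the job is handed in: the cover is flat, at rest and square within 2 degrees, within 2.5 mm of the fence face and 3 mm of the stop's face; the fingers press it (over 4 N) so that it bears on the fence with over 3 N and on the plate with over 10 N, its weight included (4 to 8 N) (x of workpiece_center in the frame of fixture between 0.0225 and 0.0275 m and angle between the x axis of workpiece and the x axis of fixture, either way round below 0.035 rad and angle between workpiece's own z axis and vertical below 0.03 rad and (y of workpiece_center in the frame of stop between 0.067 and 0.073 m or y of workpiece_center in the frame of stop between -0.073 and -0.067 m) and contact force between workpiece and fence above 3 N and contact force between workpiece and fixture above 10 N and contact force between the fingers and workpiece above 4 N and linear speed of workpiece below 0.01 m/s); the arm keeps its last pose, push and grip.
It fails at once if a bystander is moved more than 20 mm (distance of any of bush, offcut, bolt, reagent, screwdriver, brush, disc_weight from where it was at the start of the episode above 0.02 m).
It also fails if it takes over 54 s, if anything falls off the work surface, if the arm or the gripper's body presses on something with over 40 N, if the wrist force passes 120 N, or if a joint passes its speed limit or range.

## Working session

There is one attempt and no reset: what is moved stays moved. The work goes in short steps, each a Python script; the robot and the scene stay as the last script left them, time stands still between calls to the robot, and variables do not carry over. Pictures are saved under pics/ and viewed, and the job is handed in when it is done.

```bash
mkdir -p pics
python3 - <<'E'
from cell import env, kin, camera, calibration, job
import cv2,numpy as np
for n in ("top","side"):
    p,d=camera(n); cv2.imwrite(f"pics/{n}0.png",p); np.save(f"pics/{n}0.npy",d)
    print(n,calibration(n))
s=env.get_state();print(s)
E
```

```text
top {'fx': 467.24301682469854, 'fy': 467.24301682469854, 'cx': 313.340714259966, 'cy': 199.91302137460997, 'rvec': array([ 2.14276775, -2.08935104,  0.21257603]), 'tvec': array([-0.02203387,  0.56585653,  1.1219037 ])}
side {'fx': 462.10377820874976, 'fy': 462.10377820874976, 'cx': 327.63093625154306, 'cy': 208.01797333422877, 'rvec': array([ 2.26460845, -0.99601035,  0.37369286]), 'tvec': array([-0.40340204,  0.34965292,  1.04986999])}
{'time': 0.1, 'qpos': array([-1.29110129,  0.47773825,  0.02234685,  1.55634341, -0.01151837,
        1.10927435, -0.08308871]), 'joint_velocities': array([ 0.00076973, -0.00242063,  0.00059693, -0.00411112,  0.00240381,
        0.00068897, -0.00153081]), 'joint_torque': array([ 4.70392974e-03, -5.97760391e+01,  1.61418445e+00, -2.81957728e+01,
        1.29073294e-02,  4.90894585e-03, -1.85446606e-05]), 'tcp_pos': array([0.25509665, 0.62450312, 0.30301282]), 'orientation': array([-1.05822109e-04,  1.92675203e-01,  9.81262247e-01, -8.10797424e-04]), 'force': array([-0.91324309, -0.23882258, -0.38540345]), 'torque': array([-0.03455277, -0.00340254,  0.04110928]), 'opening': 0.08515147283161012}
```

View pics/top0.png

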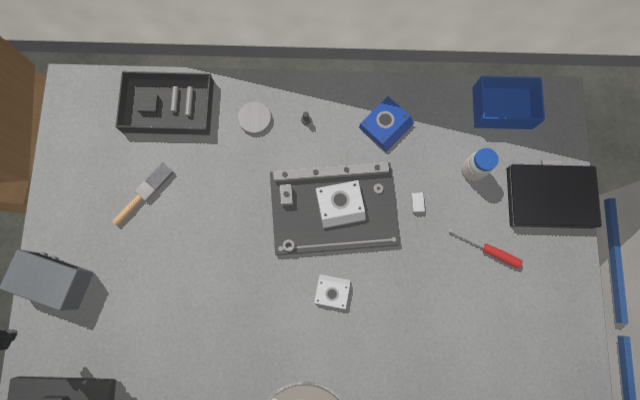

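View pics/side0.png

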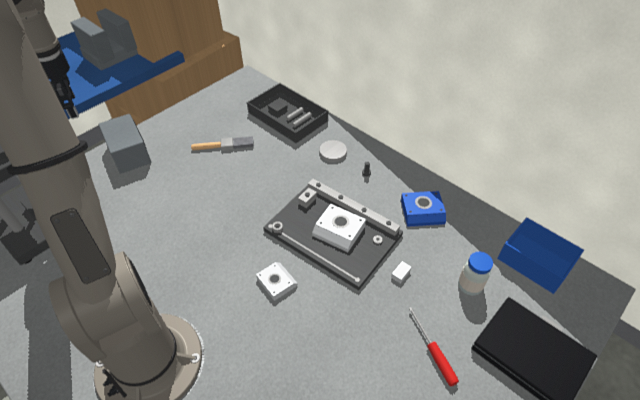

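Candidates for the workpiece in the top view are the white cover on the plate at (340,203), a smaller white one on the bench at (332,292), and a blue one at (386,123). The one on the plate fits: it isn't blue, and it's the larger of the two white ones. I'll confirm that in an enlarged crop.

Run:
```python
import cv2,numpy as np
p=cv2.imread("pics/top0.png")
cv2.imwrite("pics/crop_top.png",cv2.resize(p[150:320,260:430],None,fx=3.5,fy=3.5,interpolation=cv2.INTER_CUBIC)[:600])
p=cv2.imread("pics/side0.png")
cv2.imwrite("pics/crop_side.png",cv2.resize(p[170:300,250:415],None,fx=4.5,fy=4.5,interpolation=cv2.INTER_CUBIC)[:600])
```

```text
(no output)
```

View pics/crop_top.png

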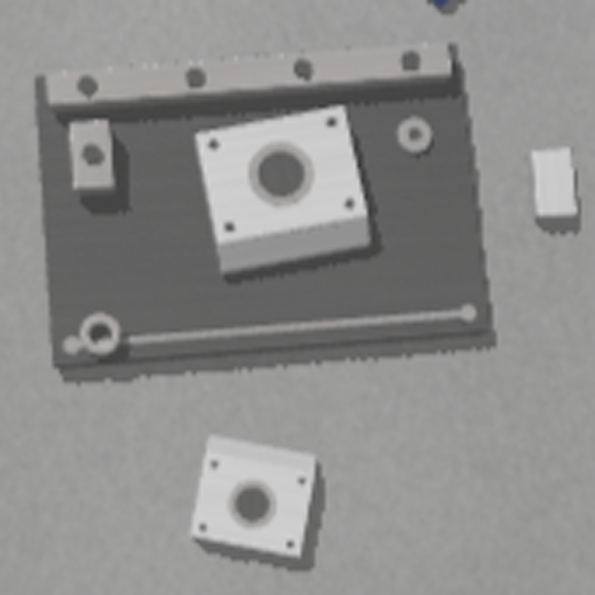

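View pics/crop_side.png

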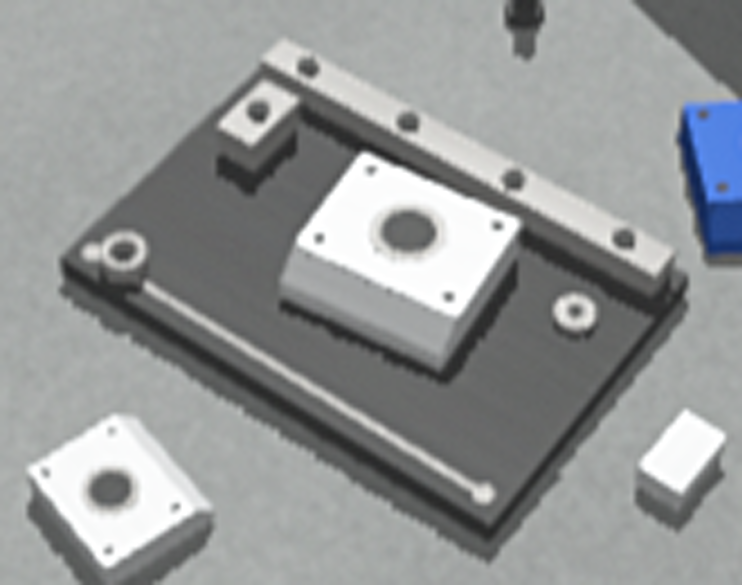

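The crop confirms it: the cover on the plate spans about (315..366, 180..228) px, with its bevel facing the robot. The stop is at the left end (286,195), the button at (378,188) and the bush at (288,245). There's also an unlisted thin rail at the robot-side edge, from (280,248) to (394,239). Next I'll get heights and poses from depth.

```bash
cat > h.py <<'E'
import cv2,numpy as np
from scipy.optimize import least_squares
def cloud(d,c):
    v,u=np.mgrid[:400,:640]
    P=np.stack([(u-c['cx'])/c['fx']*d,(v-c['cy'])/c['fy']*d,d],-1)
    R=cv2.Rodrigues(np.array(c['rvec']))[0]
    return (P-np.array(c['tvec']))@R
def px2w(u,v,z,c):
    R=cv2.Rodrigues(np.array(c['rvec']))[0]; t=np.array(c['tvec'])
    r=R.T@np.array([(u-c['cx'])/c['fx'],(v-c['cy'])/c['fy'],1]); o=-R.T@t
    return o+r*(z-o[2])/r[2]
E
python3 - <<'E'
from h import *
from cell import calibration
for n in("top","side"):
    c=calibration(n); d=np.load(f"pics/{n}0.npy"); W=cloud(d,c); np.save(f"pics/{n}W.npy",W)
    z=W[...,2]
    print(n,"bench z",np.nanmedian(z[(d>0)&(abs(z)<.015)]))
    if n=="top":
        np.set_printoptions(linewidth=250)
        for u in (300,325,350,375): print(u,(z[225:262,u]*1000).round(0).astype(int))
        print("bush",(z[236:254,280:300:2]*1000).round(0).astype(int))
    m=(d>0)&(W[...,0]>.3)&(W[...,0]<.8)&(abs(W[...,1])<.3)
    h,e=np.histogram(z[m]*1000,np.arange(-6,60,2)); print(list(zip(e.astype(int),h)))
    # cover top
    x0=W[203,340] if n=="top" else W[235,325]
    mk=((abs(z-.052)<.005)&(d>0)).astype(np.uint8)
    nn,l,st,ce=cv2.connectedComponentsWithStats(mk)
    for i in range(1,nn):
        if st[i,4]>150:
            P=W[l==i]; r=cv2.minAreaRect((P[:,:2]*1000).astype(np.float32)); print("top52",st[i],r,P[:,2].mean())
    mk=((abs(z-.044)<.004)&(d>0)).astype(np.uint8)
    nn,l,st,ce=cv2.connectedComponentsWithStats(mk)
    for i in range(1,nn):
        if st[i,4]>40:
            P=W[l==i]; r=cv2.minAreaRect((P[:,:2]*1000).astype(np.float32)); print("44",st[i],r,P[:,2].mean())
E
```

```text
top bench z 0.0009509066670355686
300 [22 22 17 17 22 19 22 22 27 21 16 19 24 18 21 17 20 26 21 20 23 21 18 21 21 19 25 19 -2  0  0 -4  3 -2  0  3 -1]
325 [38 37 21 20 19 18 22 19 22 19 24 22 20 20 14 22 22 18 23 21 25 18 19 24 25 16  2 -1  3  4  0  6  0  6 -3  0  0]
350 [24 23 21 19 18 20 24 21 22 24 25 19 22 22 23 18 21 23 19 24 24 22 18 22 -3 -2  1  0  3  1  6  5 -1  5  3 -4 -1]
375 [22 19 23 23 24 21 23 20 24 20 24 22 20 17 21 20 21 21 20 24 20 19  5  4  0 -1  1  3  1  2  4  4 -3  0  1  1  4]
bush [[23 24 18 23 23 19 20 23 21 23]
 [18 20 21 23 22 22 22 23 18 16]
 [23 22 20 21 20 16 23 22 19 21]
 [12 20 23 19 35 23 25 17 19 24]
 [24 17 17 37 36 36 21 20 22 22]
 [22 19 31 31 31 34 38 22 18 20]
 [19 21 35 38 23 31 38 23 18 20]
 [21 23 34 24 23 20 30 17 21 17]
 [23 20 37 20 23 21 32 32 20 25]
 [23 20 39 22 22 17 36 33 20 21]
 [23 20 34 18 19 24 35 35 20 21]
 [22 17 34 34 22 20 31 22 17 23]
 [23 22 32 36 35 36 35 20 17 21]
 [17 21 22 35 35 35 33 21 21 24]
 [18 19 24 31 33 30 21 20 20 16]
 [21 19 22 21 20 17 23 22 23 21]
 [22 19 21 25 20 16 21 18 23 18]
 [25 18 21 22 19 18 11  7  4  2]
[... 7246 characters left out ...]
6171875, -546.0885620117188), (29.315752029418945, 20.605396270751953), 54.35845947265625) 0.04134855082979432
44 [558 333  16  11  53] ((659.9071655273438, -669.3414916992188), (27.865522384643555, 25.18355369567871), 77.66157531738281) 0.041296018760832054
44 [569 341  27  28 157] ((654.208984375, -709.9571533203125), (39.07107925415039, 56.11675262451172), 0.051555316895246506) 0.041315927286797144
44 [130 346  48  44 127] ((-0.8450393676757812, -54.748138427734375), (118.96934509277344, 35.8748664855957), 1.5614471435546875) 0.043067895275892935
44 [536 366  53  34 515] ((574.3551635742188, -700.20556640625), (110.8355484008789, 75.3377914428711), 0.42824289202690125) 0.04126137925544123
```

The rail reads at plate height, so it's only a flush marking and not an obstacle. The two cameras disagree by about 4 mm in x, so I'm using their mean. The fixture origin is at about (0.5585,-0.060) with yaw 6.1°. The cover is at fixture (-2,-17) mm, turned about 6°. First step is to check the IK for each pose, then push toward the fence.

```bash
cat >> h.py <<'E'
from scipy.spatial.transform import Rotation as Ro
YAW=np.deg2rad(6.15); F=np.array([.5585,-.0601,0])
RF=Ro.from_euler('z',YAW).as_matrix()
def f2w(p): return F+RF@np.array(p,float)
def w2f(p): return RF.T@(np.array(p)-F)
def ori(tilt,flip=False,yaw=0):
    # tool z = down tilted toward fixture +x by 'tilt'; tool y along fixture +-y
    z=np.array([np.sin(tilt),0,-np.cos(tilt)]); y=np.array([0,-1. if flip else 1.,0]); x=np.cross(y,z)
    M=RF@Ro.from_euler('z',yaw).as_matrix()@np.stack([x,y,z],1)
    q=Ro.from_matrix(M).as_quat(); return q[[3,0,1,2]]
def tcp(tip,q,n):
    z=Ro.from_quat(np.r_[q[1:],q[0]]).as_matrix()[:,2]
    return np.array(tip)-n*z
E
python3 - <<'E'
from h import *
from cell import env,kin
n=env.nose_length; print("nose",n)
for name,tip,t in (("A",[-.08,-.02,.03],0),("B",[.025,-.1,.034],0),("C45",[-.016,.05,.043],.785),("C45hi",[-.06,.05,.09],.785),("C30",[-.016,.05,.043],.52)):
    for fl in (0,1):
        q=ori(t,fl); r=kin.inverse_kinematics(tcp(f2w(tip),q,n),q); print(name,fl,None if r is None else np.round(r,2))
E
```

```text
nose 0.0726
A 0 [-0.16  0.5   0.27  2.16 -0.26  0.52  1.98]
A 1 [-0.42  0.56  0.6   2.17 -0.59  0.57 -0.84]
B 0 [-0.05  0.64  0.28  1.86 -0.27  0.68  2.06]
B 1 [-0.25  0.7   0.57  1.87 -0.55  0.73 -0.83]
C45 0 None
C45 1 None
C45hi 0 None
C45hi 1 None
C30 0 [ 0.73  0.64 -0.97  2.35  1.94  0.49 -0.16]
C30 1 [ 0.24  0.46 -0.38  2.38  2.51  0.24  2.28]
```

Run:
```python
from h import *
from cell import env,kin,camera
n=env.nose_length
q=ori(0,True)
env.grip(0.0,60)
print(env.get_state()['opening'])
env.reach(tcp(f2w([-.088,-.018,.10]),q,n),q)
print(env.get_state()['time'])
env.movel(tcp(f2w([-.088,-.018,.0285]),q,n),velocity=.1)
s=env.get_state(); print(s['time'],s['force'],w2f(s['tcp_pos']))
r=env.movel(tcp(f2w([-.020,-.018,.0285]),q,n),velocity=.04,stop_force=5)
s=env.get_state(); print(r,s['time'],RF.T@s['force'],w2f(s['tcp_pos']))
p,d=camera("top"); cv2.imwrite("pics/topA.png",p[130:330,230:450])
cv2.imwrite("pics/topA.png",cv2.resize(p[150:300,250:430],None,fx=4,fy=4,interpolation=cv2.INTER_CUBIC))
p,d=camera("side"); cv2.imwrite("pics/sideA.png",cv2.resize(p[160:310,250:430],None,fx=4,fy=4,interpolation=cv2.INTER_CUBIC))
```

```text
0.00013477559390089183
3.5417
4.4083 [-0.47829497  0.26101374 -0.16903249] [-0.08775245 -0.01821572  0.10142876]
True 5.625 [ 0.12579908 -0.0622143   0.51936389] [-0.03515276 -0.01727015  0.10047411]
```

View pics/topA.png

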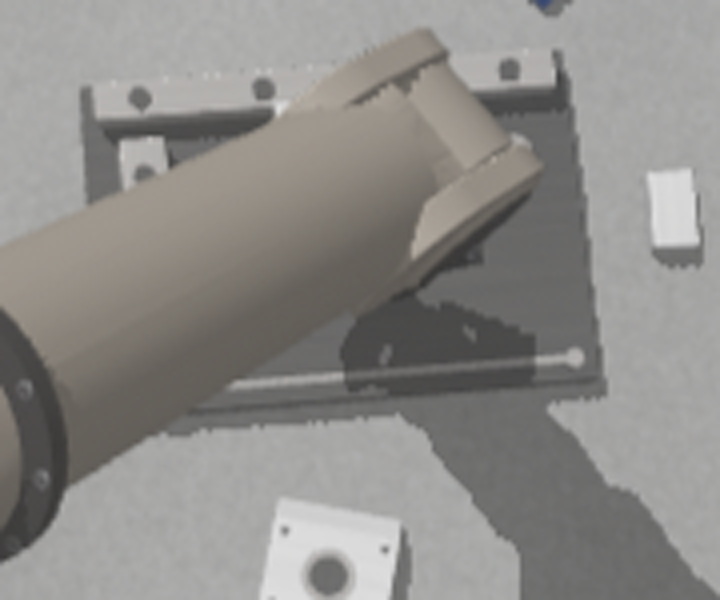

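View pics/sideA.png

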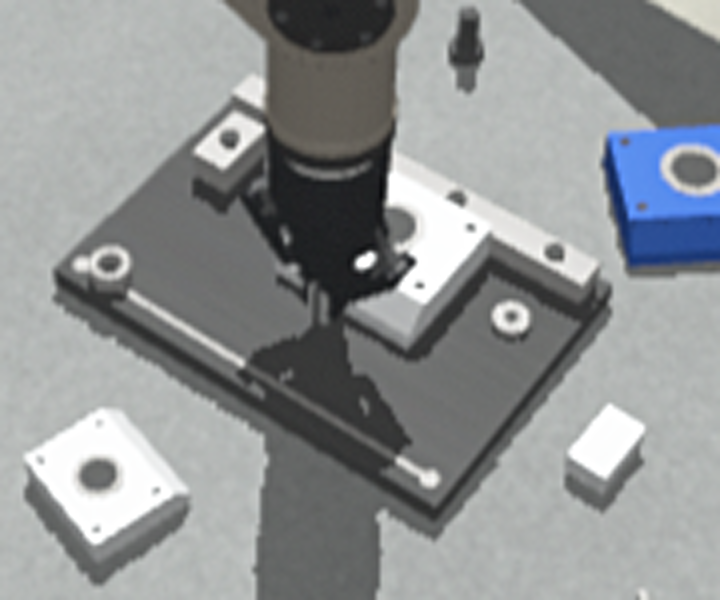

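The top view is blocked by the arm. In the side view the cover lies along the fence, bevel edge near (410,340) in the crop. The contact position matches home in x. Next is the push along the fence to the stop.

Run:
```python
from h import *
from cell import env,kin,camera
n=env.nose_length
q=ori(0,True)
env.movel(tcp(f2w([-.05,-.018,.0285]),q,n),velocity=.1)
env.movel(tcp(f2w([-.05,-.018,.09]),q,n),velocity=.15)
env.movel(tcp(f2w([.027,-.108,.09]),q,n),velocity=.2)
env.movel(tcp(f2w([.027,-.108,.034]),q,n),velocity=.12)
p,d=camera("side"); cv2.imwrite("pics/sideB0.png",cv2.resize(p[160:310,250:430],None,fx=4,fy=4,interpolation=cv2.INTER_CUBIC))
s=env.get_state(); print(s['time'],RF.T@s['force'],w2f(s['tcp_pos']))
r=env.movel(tcp(f2w([.027,.01,.034]),q,n),velocity=.04,stop_force=6)
s=env.get_state(); print(r,s['time'],RF.T@s['force'],w2f(s['tcp_pos']))
p,d=camera("side"); cv2.imwrite("pics/sideB.png",cv2.resize(p[160:310,250:430],None,fx=4,fy=4,interpolation=cv2.INTER_CUBIC))
```

```text
7.975 [-0.14006119 -0.85952312 -0.03346746] [ 0.02724179 -0.10830517  0.10719721]
True 9.9917 [ 0.79188061 -2.16261943  0.09645094] [ 0.02672945 -0.01795416  0.10647762]
```

View pics/sideB.png

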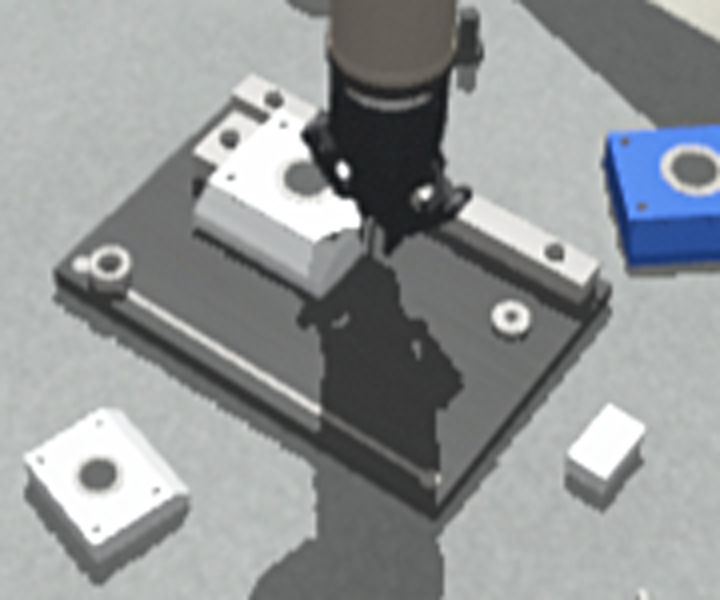

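Side view: the cover's end is against the stop (~(215,165) in the crop), its long side is along the fence, and the force stop triggered at the expected position. I'll retreat, take one quick measurement, then move to the bevel.

Run:
```python
from h import *
from cell import env,kin,camera,calibration
n=env.nose_length
q=ori(0,True)
env.movel(tcp(f2w([.027,-.045,.034]),q,n),velocity=.12)
env.movel(tcp(f2w([.0,-.05,.10]),q,n),velocity=.15)
env.movel(tcp(f2w([-.085,.05,.10]),q,n),velocity=.2)
for nm in("side","top"):
    p,d=camera(nm); cv2.imwrite(f"pics/{nm}C0.png",cv2.resize(p[150:300,250:430],None,fx=4,fy=4,interpolation=cv2.INTER_CUBIC))
    W=cloud(d,calibration(nm)); z=W[...,2]
    for zz,t in((.0535,.004),(.043,.004)):
        mk=((abs(z-zz)<t)&(d>0)&(W[...,0]>.5)&(W[...,0]<.7)&(abs(W[...,1]+.05)<.17)).astype(np.uint8)
        k,l,st,ce=cv2.connectedComponentsWithStats(mk)
        for i in range(1,k):
            if st[i,4]>100:
                r=cv2.minAreaRect((W[l==i][:,:2]*1000).astype(np.float32)); print(nm,zz,st[i],r,w2f([r[0][0]/1e3,r[0][1]/1e3,0]))
s=env.get_state(); print(s['time'],RF.T@s['force'],w2f(s['tcp_pos']))
```

```text
side 0.0535 [312 188  39  37 689] ((585.1759643554688, -6.621101379394531), (91.55519104003906, 111.8951416015625), 6.62953519821167) [0.03225173 0.05031328 0.        ]
side 0.043 [313 179  87  54 562] ((630.47265625, -54.103179931640625), (55.610633850097656, 293.61749267578125), 6.109455585479736) [ 0.07220089 -0.00174825  0.        ]
side 0.043 [309 214  36  16 112] ((549.0892333984375, -43.231842041015625), (50.41267013549805, 97.55815124511719), 47.109832763671875) [-0.00754949  0.01777927  0.        ]
top 0.0535 [320 174  15  17 125] ((613.476318359375, -42.24774932861328), (43.77457046508789, 33.39228820800781), 6.894266128540039) [0.05657246 0.0118598  0.        ]
top 0.0535 [291 176  22  19 167] ((617.4666137695312, 34.356903076171875), (32.58838653564453, 70.93763732910156), 42.78539276123047) [0.06874658 0.08759609 0.        ]
top 0.043 [273 162 116  18 926] ((648.2657470703125, -50.545166015625), (26.37665367126465, 299.48529052734375), 6.108908653259277) [ 0.09027276 -0.00011692  0.        ]
11.95 [ 0.2441985  -0.31045158 -0.25078279] [-0.08411175  0.04904755  0.17277971]
```

View pics/sideC0.png

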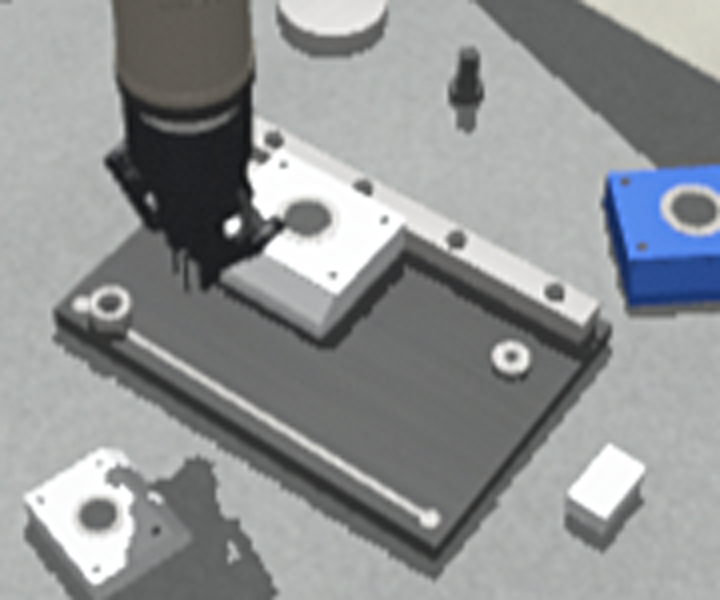

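View pics/topC0.png

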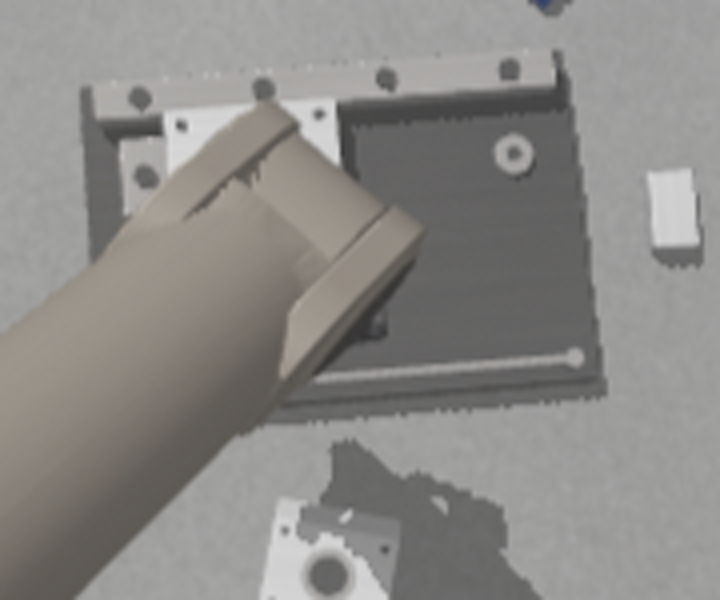

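Top and side views agree: the cover is flush with the fence, touching the stop, with fixture y ≈ 50 mm and yaw within 0.5°. Now the diagonal push on the bevel.

Run:
```python
from h import *
from cell import env,kin,camera,calibration
n=env.nose_length
q=ori(0,True)
env.movel(tcp(f2w([-.060,.05,.076]),q,n),velocity=.12)
env.dwell(.3)
s=env.get_state(); f0=s['force'];print(s['time'],RF.T@f0,w2f(s['tcp_pos'])-[0,0,n])
r=env.movel(tcp(f2w([-.016,.05,.032]),q,n),velocity=.03,stop_force=8)
s=env.get_state(); print(r,s['time'],RF.T@(s['force']-f0),w2f(s['tcp_pos'])-[0,0,n])
env.dwell(.3)
s=env.get_state(); print(s['time'],RF.T@(s['force']-f0),w2f(s['tcp_pos'])-[0,0,n])
for i in range(8):
    # advance 1 mm diagonally relative to last commanded
    if i==0: c=w2f(s['tcp_pos'])-[0,0,n]
    c=c+np.array([.0007,0,-.0007])
    env.movel(tcp(f2w(c),q,n),velocity=.02); env.dwell(.15)
    s=env.get_state(); f=RF.T@(s['force']-f0); print(i,s['time'],f,w2f(s['tcp_pos'])-[0,0,n],c)
    if np.linalg.norm(f)>13: break
```

```text
12.6917 [ 0.04690187 -0.49690775 -1.09864398] [-0.06018478  0.05001095  0.07631797]
True 14.2 [-2.12673928  2.37139841 10.38229526] [-0.02445016  0.04988026  0.04052266]
14.5 [-1.99735121  1.43813125 11.01959504] [-0.02449782  0.0499197   0.04050183]
0 14.9 [-5.25829147  2.87104106 14.99392396] [-0.02430489  0.04981792  0.04047916] [-0.02379782  0.0499197   0.03980183]
```

Contact is good, but the push is too vertical (x 5 N, z 15 N), with a small y component. I'll trim the target towards the fence, and slightly towards the stop.

Run:
```python
from h import *
from cell import env,kin,camera,calibration
n=env.nose_length
q=ori(0,True)
f0=RF@np.array([.047,-.497,-1.099])
c=np.array([-.0238,.0499,.0398])
for dc in ([.0006,.0003,.0002],[.0006,.0003,.0003],[.0004,.0002,.0002]):
    c=c+np.array(dc)
    env.movel(tcp(f2w(c),q,n),velocity=.02); env.dwell(.2)
    s=env.get_state(); f=RF.T@(s['force']-f0); print(s['time'],f,w2f(s['tcp_pos'])-[0,0,n],c)
```

```text
15.35 [-6.07575963  2.11680073 14.37079733] [-0.02421918  0.04983748  0.04049956] [-0.0232  0.0502  0.04  ]
15.8 [-7.45759272  1.30867361 11.54871752] [-0.0241696   0.04993024  0.04052315] [-0.0226  0.0505  0.0403]
16.25 [-6.59309296  1.39370148 10.59409865] [-0.02406986  0.04996698  0.04055906] [-0.0222  0.0507  0.0405]
```

Run:
```python
from h import *
from cell import env,kin,camera,calibration
n=env.nose_length
q=ori(0,True)
f0=RF@np.array([.047,-.497,-1.099])
c=np.array([-.0222,.0507,.0405])
for dc in ([.001,.0002,-.0002],[.001,.0002,-.0002],[.001,.0001,-.0002],[.001,.0001,-.0002]):
    c=c+np.array(dc)
    env.movel(tcp(f2w(c),q,n),velocity=.02); env.dwell(.25)
    s=env.get_state(); f=RF.T@(s['force']-f0); print(s['time'],f,w2f(s['tcp_pos'])-[0,0,n],c)
    if -f[0]>10 or np.linalg.norm(f)>18: break
env.dwell(1.0)
s=env.get_state(); f=RF.T@(s['force']-f0); print(s['time'],f,w2f(s['tcp_pos'])-[0,0,n],s['joint_torque'].round(2))
for nm in("side","wrist"):
    p,d=camera(nm); 
    if nm=="side": cv2.imwrite("pics/sideD.png",cv2.resize(p[150:300,250:430],None,fx=4,fy=4,interpolation=cv2.INTER_CUBIC))
    else: cv2.imwrite("pics/wristD.png",p)
    W=cloud(d,calibration(nm)); z=W[...,2]
    if nm=="side":
        mk=((abs(z-.0535)<.004)&(d>0)&(W[...,0]>.5)&(W[...,0]<.7)&(abs(W[...,1]+.05)<.17)).astype(np.uint8)
        k,l,st,ce=cv2.connectedComponentsWithStats(mk)
        for i in range(1,k):
            if st[i,4]>100:
                r=cv2.minAreaRect((W[l==i][:,:2]*1000).astype(np.float32)); print(nm,st[i],r,w2f([r[0][0]/1e3,r[0][1]/1e3,0]))
```

```text
16.75 [-9.18625102  0.20664581 16.10049005] [-0.02392169  0.04995271  0.04051523] [-0.0212  0.0509  0.0403]
17.75 [-11.20264665   0.80150185  15.9292028 ] [-0.02393525  0.04991775  0.04049225] [ -0.74 -42.94  13.61 -17.86  -1.77  -2.2   -0.  ]
side [321 193  30  31 348] ((585.1018676757812, -22.93634033203125), (87.6137924194336, 79.83085632324219), 8.273423194885254) [0.03043018 0.03409987 0.        ]
```

View pics/sideD.png

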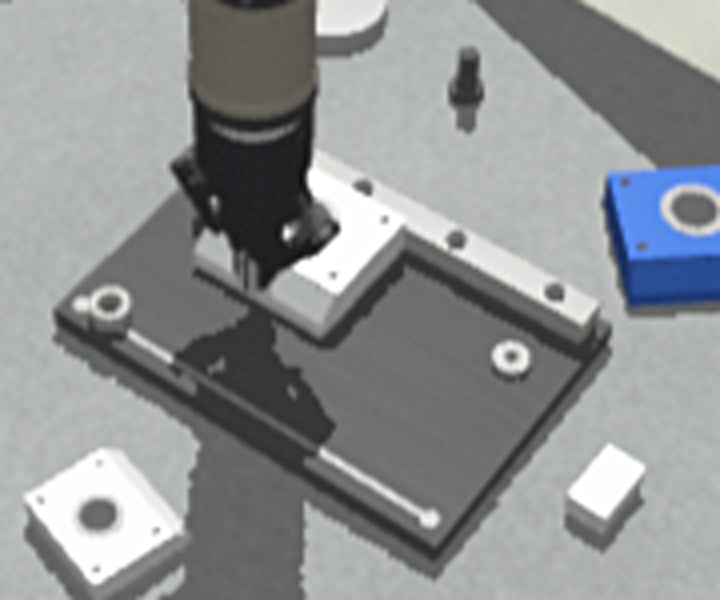

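View pics/wristD.png

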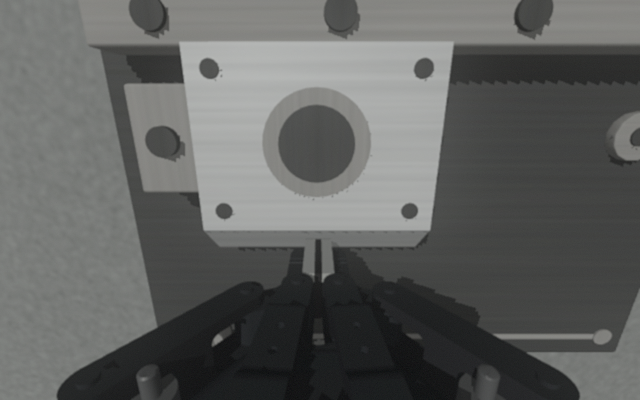

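The wrist view shows the cover square to the fence (its edge at row 42 parallel to the fence edge), its left edge at column 192 against the stop, and both fingertips on the bevel at (318,245). I'll check the gap to the stop numerically and check that the force is steady.

Run:
```python
from h import *
from cell import env,kin,camera,calibration
c=calibration("wrist")
p=cv2.imread("pics/wristD.png")
cv2.imwrite("pics/wristcrop.png",cv2.resize(p[30:260,110:230],None,fx=2.6*2,fy=2.6,interpolation=cv2.INTER_CUBIC))
for nm,u,v,z in(("stopleft",131,140,.046),("coverL",192,140,.052),("coverR",441,140,.052),("coverTL",181,42,.052),("coverTR",453,42,.052),("fence L",95,46,.042),("fence R",630,46,.042)):
    print(nm,w2f(px2w(u,v,z,c)).round(4))
s=env.get_state(); f0=RF@np.array([.047,-.497,-1.099]); print(s['time'],RF.T@(s['force']-f0))
```

```text
stopleft [0.0366 0.1371 0.046 ]
coverL [0.0372 0.1062 0.052 ]
coverR [ 0.0371 -0.0045  0.052 ]
coverTL [0.0762 0.1054 0.052 ]
coverTR [ 0.0761 -0.0043  0.052 ]
fence L [0.0766 0.1475 0.042 ]
fence R [ 0.0763 -0.0857  0.042 ]
17.85 [-10.41043326   1.152048    15.86964296]
```

View pics/wristcrop.png

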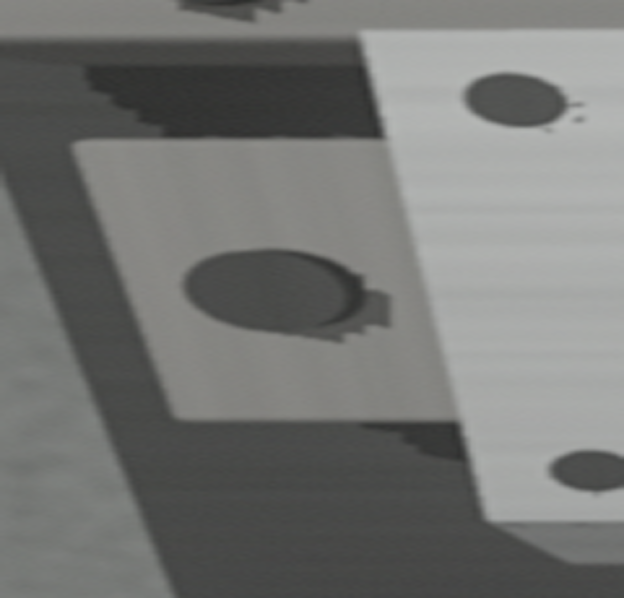

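The gap to the stop is at most about 0.9 mm (30.9 mm measured across the 30 mm block). The cover edge is parallel to the fence and touching it, and the push held steady over a second. Handing in.

Run:
```python
from cell import env,job
job.job_done()
print(env.get_state()['time'],env.get_state()['force'])
```

```text
the job is handed in; nothing more can be done
the job is handed in; nothing more can be done
```

The cover is home and clamped, and I handed the job in at about 18 s with the fingers still pushing. I pushed it against the fence, slid it along to the left-hand stop, and then pressed diagonally on the bevel with closed fingers.

**Last checks:**
- **Square and seated:** in the wrist view the fence-side edge is parallel to the fence and touching it. The gap to the stop measured 0.9 mm at most, about the accuracy of the reading.
- **Push:** the force on the fingers was about 10–11 N towards the fence and 16 N down, steady over a second. That is about 19 N in all, more than the 15 N you asked for. Allowing for friction, I estimate more than 6 N on the fence and about 20 N or more on the plate; neither was measured directly.
- **Other things on the bench:** the arm did not go near any of them. The bush, offcut and bolt look unmoved in the last side view; I did not measure any of their positions.

**What disagreed:** the top and side cameras differed by about 4 mm in x, so I used their mean; the contact position at the fence matched it. The last side-camera yaw reading was 2° off because the gripper hid part of the cover, so I disregarded it in favour of the wrist view.

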